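# Slide the printing block under the sprung clamp flap

### The job

Load the lino printing block into the printing jig: with one fingertip press the flap's paddle down and keep the flap up, while the other fingertip pushes the block along its lane, under the flap, until it is home against the stop; then let the flap come down so that its lip clamps the block, and move clear. Push the block only: do not pick it up or let it leave the board, and leave the mug, the ink jar and the spare block where they are.

Things in the scene. Friction and masses are not known exactly. Their poses are not given: they have to be found in the camera images.
- jig: Fixed plywood board on the table, 210 x 93 x 8 mm thick. Origin at table height on the lane's centre line, below the front face of the shut lip. +x is the pushing direction (board x -150 to +60 mm), +y towards the paddle (board y -45 to +48), z up. The block's lane is the board's top, z = 8, between wooden fences 10 mm high, 4 mm thick, inner faces at y = -24 and +24, x = -150 to +45.
- stop (a point): Middle of the stop's face at board height: a wooden bar across the lane's end, 14 mm high, its face at jig x = +38 mm, looking to -x.
- flap (a joint): Angle (rad) of the dark steel rocking flap: 0 shut, limit 0.62. Hinge line along jig x at y = 40, z = 34 mm (lugs at x = -6 and 54, to z = 40). Pressing the paddle (+y side) down lifts the flap side (-y, over the lane, x 0 to 46 mm). A spring shuts it: 2 to 6 N on mid-paddle. The block passes under from 0.35 up; 0.42 to 0.55 is good. With the lip resting on the block it reads about 0.27.
- paddle (a point): Mid upper face of the paddle (moves with the flap): steel plate 160 mm along jig x (x -130 to +30), 55 wide, 3 thick. Shut, it slopes up away from the lane from y = 58, z = 23 to y = 105, z = 51 mm. At 0.52 rad it is level, y 50 to 105, top at z = 16, so a tip pressing it is level with the block's side; a tip can slide along it in x, keeping it down. Only bare table is under it.
- lip (a point): Middle of the lower edge of the flap's lip (moves with the flap). Shut, it is at jig x = 2.5, y = -11, z = 12 mm: the lip, 18 mm wide along y and 5 thick, hangs to 4 mm above the board and bars the lane; pushing the block against it does not lift it.
- block: Printing block: flat wooden block with a grey lino face carved with a leaf on top, 60 mm (its x, along the lane) x 44 x 16 mm high, about 70 g, loose in the lane, its front end 8 to 45 mm before the lip. Origin at the centre of its underside. Home against the stop: origin at jig x = +8 mm, the rear 22 mm of the block still sticking out before the lip.
- mug: Bystander: terracotta mug, 80 mm across, 92 mm high, on the table on the -y side of the jig. Origin: centre of its underside.
- inkjar: Bystander: ink jar, 56 mm across, 70 mm high, on the table beyond the stop. Origin: centre of its underside.
- spare: Bystander: spare plain wooden block 50 x 50 x 16 mm on the table on the +y side, beyond the paddle. Origin: centre of its underside.
There are look-alikes about, which are no part of the job. Leave any red look-alike of the block alone.

How it is judged:
By the outcome, as a careful person would: the job done as asked, in the order asked, and still so for the second after the job is handed in, with the robot touching nothing.
It also fails if it takes over 40 s, if anything falls off the work surface, if the arm or the gripper's body presses on something with over 40 N, if the wrist force passes 120 N, or if a joint passes its speed limit or range.

### The arm

A 6-joint arm with a two-finger parallel gripper is mounted at the origin on the work surface. World frame = base frame: x ahead of the robot, y to its left, z up, the work surface at z = 0. Lengths are in m, angles in rad, forces in N, time in s.
With the tool pointing down it reaches from about 0.3 to 0.775 m from the base axis. Payload 14.6 kg.
Tool frame: the origin (TCP) lies midway between the tips of the shut fingers; the grasp point (between the pads) lies 19 mm behind it (ctrl.pinch_z is the distance from the TCP to the grasp point, in m); z points along the fingers, y is the line along which they close (so a half turn about z gives the same grasp; the last joint's range is limited). The gripper opens to 94 mm and grips with 3 to 60 N. Pads are 16 mm wide; open, the fingers measure 119 mm over their backs; the gripper's body (75 mm by 177 mm) begins 78 mm behind the grasp point.
Start: joints at [-1.254, 0.3, 1.521, -0, 1.321, -0.067], TCP at [0.206, -0.51, 0.205] pointing down, gripper open.
Joint ranges: [-3.03, 3.03], [-0.79, 2.21], [0.23, 2.52], [-1.04, 4.18], [0, 3.07], [-2.55, 2.55]. Speed limits (rad/s): [2.22, 2.22, 2.57, 3.14, 3.14, 3.14].

### API

Orientations are given as [roll, pitch, yaw] about the fixed x, y, z axes, in that order (R = Rz(yaw) Ry(pitch) Rx(roll)).
In Python, from station import ctrl gives the robot as it stands.
- The arm moves only by the tool jog_arm, never from a script. Its argument "motion" is a list of rows, each a list of 7 numbers: the shift along the tool's x, y, z in m, then the turn, a rotation vector about the tool's x, y, z in rad, then the opening, from -1 (shut) to 1 (fully open). In form: [[tx, ty, tz, rx, ry, rz, gripper], ...]. A call has 1 to 5 rows; each row shifts and turns the commanded pose from where the row before left it, along the tool's axes as they then stand; what a row does not reach is not made up. A row lasts 1/10 s, in which the tool goes at most 50 mm and 8.59 degrees, less where a joint would pass 70% of its speed; a pose out of reach is approached as far as the arm can. A call is refused whole if a number of a shift passes 0.05 or a number of a turn 0.15, either way. A call with a gripper value outside its range is refused whole. The fingers move at their own pace and stop on an object; "squeeze" is the grip in N (left out, the last holds). Time passes only in rows, so rows that do not move let the fingers close. It gives the time, the measured TCP pose, the force, the opening and the grip force at its end, in the units of the state.
- ctrl.get_obs(): the state, without advancing time (a new reading comes with each control period).
- ctrl.camera(name): name is "scene" or "top" or "wrist"; returns the picture (420x560x3 uint8, red, green, blue); there is no depth.
- ctrl.camera_model(name): a dict with "intrinsics" (3x3 intrinsics, pixels), "k1" (the pictures are not rectified: a ray, as slopes to the right and down, at radius r is drawn at 1 + k1 r^2 times it, then the intrinsics apply), "rvec" (rotation vector, rad) and "tvec" (3), from world to camera coordinates, as OpenCV has them. Camera axes: x right, y down, z forward; pixel columns grow to the right and rows downward; lengths in m; the calibration is good to about 2 mm. A picture is of the moment at which its call begins: read the wrist's pose just before it. camera_model takes no time and is no camera call; for the wrist camera it gives the pose at the moment of the call.
- ctrl.hand_in(): hands the job in; it is judged then, once.
The state is a dict: "time_s": time; "qpos": joint angles; "joint_vel": joint speeds; "tau": joint torques, N m; "ee_pos": TCP position; "eef_rot": TCP orientation; "force": force on the tool from outside, world axes, zero at the start; "moment": the same for the moment, N m; "grip_width": finger opening in m; "grip_force": force on a finger pad.
Only numpy, scipy, OpenCV 4.12 (cv2) and the standard library are available. Lean on these libraries where they do the work, as an engineer would, in place of code of your own. Each camera call takes 0.05 s, during which the arm holds its last target. There are 200 camera calls.

## Working session

There is one attempt and no reset: what is moved stays moved. The work goes in short steps, Python scripts to look and compute and a tool call to move; the robot and the scene stay as the last step left them, time stands still between calls to the robot, and variables do not carry over. Pictures are saved under pics/ and viewed, at most 10 in all, crops included, and the job is handed in when it is done.

Besides the shell and the picture viewer there is one more tool, called after "Emit:" in YAML: its name, and indented under it one key for each argument. jog_arm: Moves the arm, as the interface text tells. Its arguments: {"type":"object","properties":{"motion":{"type":"array"},"squeeze":{"type":"number"}},"required":["motion"]}

```bash
mkdir -p pics; ls
python3 - <<'E'
from station import ctrl
import cv2
for n in("scene","top"):
    im=ctrl.camera(n); cv2.imwrite(f"pics/{n}0.png",im[:,:,::-1])
    m=ctrl.camera_model(n); print(n,m)
o=ctrl.get_obs(); print(o)
E
```

```text
pics
scene {'intrinsics': array([[421.4879648 ,   0.        , 278.55107135],
       [  0.        , 421.4879648 , 203.926443  ],
       [  0.        ,   0.        ,   1.        ]]), 'k1': -0.05271620438495946, 'rvec': array([ 0.69097068,  2.80636652, -0.8209609 ]), 'tvec': array([ 0.50054358, -0.2161285 ,  1.00003736])}
top {'intrinsics': array([[463.90446981,   0.        , 285.99006858],
       [  0.        , 463.90446981, 216.49599353],
       [  0.        ,   0.        ,   1.        ]]), 'k1': -0.15929313537022718, 'rvec': array([ 2.15665199, -2.13507882,  0.10044262]), 'tvec': array([0.01917177, 0.58959808, 0.851961  ])}
{'time_s': 0.1, 'qpos': array([-1.25363873e+00,  3.00415761e-01,  1.52149541e+00,  2.97432700e-05,
        1.32070837e+00, -6.66162765e-02]), 'joint_vel': array([-0.00190845, -0.0016974 ,  0.00103542, -0.00140687,  0.00184295,
       -0.00144442]), 'tau': array([-3.27721118e-04, -5.32646656e+01, -3.53288162e+01,  7.09033920e-02,
        2.34648568e-02, -4.01061038e-05]), 'ee_pos': array([ 0.20585733, -0.50977645,  0.20495293]), 'eef_rot': array([-3.14056997e+00, -9.71029624e-05,  3.83766447e-01]), 'force': array([ 0.67955681,  1.13422553, -0.66525633]), 'moment': array([-0.03414724,  0.00486078, -0.00709973]), 'grip_force': 0.0, 'grip_width': 0.09396036320912338}
```

View pics/top0.png

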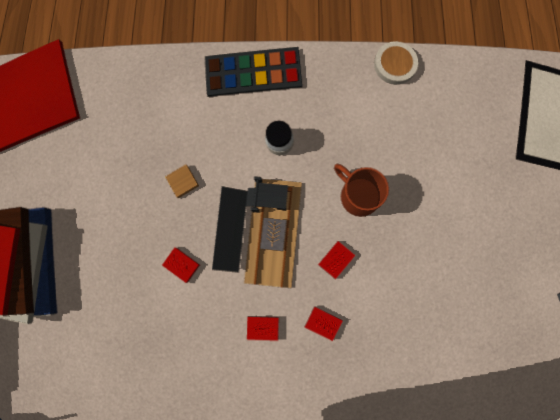

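View pics/scene0.png

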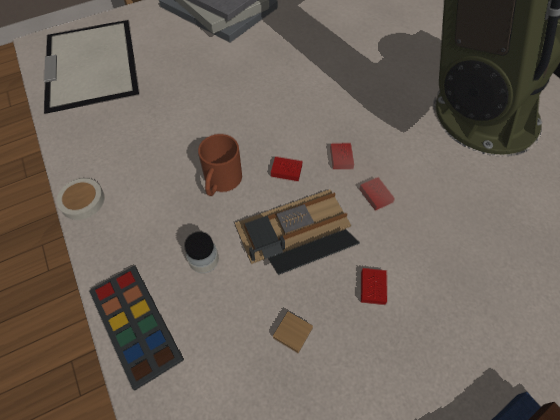

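Could be taken for the block (top view): grey leaf block in the lane (273,234); red look-alikes (181,265), (263,328), (324,323), (337,260); the plain spare (181,181). I choose the grey one in the lane, and check it in a close crop.

```bash
cat > h.py <<'E'
import numpy as np, cv2
from station import ctrl
def ray(name,uv,m=None):
    m=m or ctrl.camera_model(name); R=cv2.Rodrigues(m["rvec"])[0]
    p=cv2.undistortPoints(np.array(uv,float).reshape(-1,1,2),m["intrinsics"],np.array([m["k1"],0,0,0,0.]))[:,0]
    d=np.c_[p,np.ones(len(p))]@R; return -R.T@m["tvec"],d
def onz(name,uv,z,m=None):
    c,d=ray(name,uv,m); return c+d*((z-c[2])/d[:,2])[:,None]
def proj(name,P,m=None):
    m=m or ctrl.camera_model(name)
    return cv2.projectPoints(np.array(P,float),m["rvec"],m["tvec"],m["intrinsics"],np.array([m["k1"],0,0,0,0.]))[0][:,0]
E
python3 - <<'E'
from h import *
im=cv2.imread("pics/top0.png")[165:300,200:320]
im=cv2.convertScaleAbs(im,alpha=1.7)
cv2.imwrite("pics/c1.png",cv2.resize(im,None,fx=4.4,fy=4.4,interpolation=cv2.INTER_CUBIC))
print(onz("top",[[247,286],[291,288],[300,182],[181,181],[364,192],[279,137]],0.008))
E
```

```text
[[ 0.45539458  0.10047795  0.008     ]
 [ 0.45273823  0.01450635  0.008     ]
 [ 0.66230015 -0.00123561  0.008     ]
 [ 0.66341649  0.23944627  0.008     ]
 [ 0.64316772 -0.1287316   0.008     ]
 [ 0.75507018  0.04197419  0.008     ]]
```

View pics/c1.png

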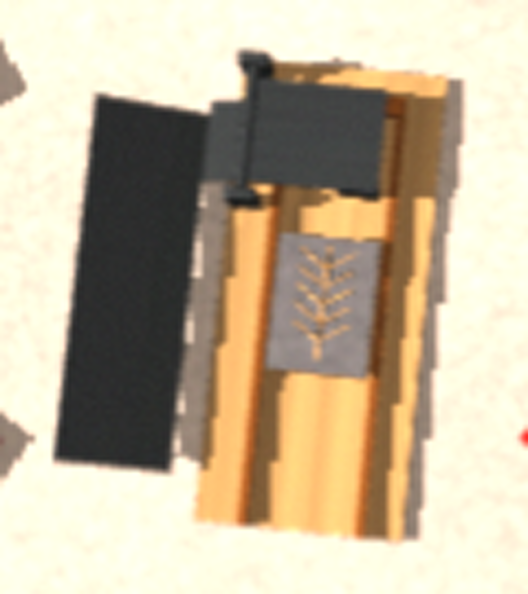

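The crop shows the grey lino block with the leaf, about (325,305), lying in the lane before the shut flap. The paddle is on the left, with corners (97,95), (55,460) and (170,471). The board's corners are near (195,521), (404,541) and (447,78).

Run:
```python
from h import *
from scipy.optimize import least_squares
f=lambda c:np.array(c,float)/4.4+[200,165]-0.4
J=np.array([[-150,48,8],[-150,-45,8],[60,-45,8],[-130,105,51],[30,105,51],[-130,58,23]])/1e3
uv=f([[195,521],[404,541],[447,78],[55,460],[97,95],[170,471]])
def tw(p,J):
    c,s=np.cos(p[2]),np.sin(p[2]); return J@np.array([[c,s,0],[-s,c,0],[0,0,1]])+[p[0],p[1],0]
r=least_squares(lambda p:(proj("top",tw(p,J))-uv).ravel(),[.6,.04,-.07])
print(r.x,r.fun.round(1))
p=r.x; np.save("jig.npy",p)
B=onz("top",f([[282,232],[386,240],[372,378],[266,368]]),.024)
b=(B-[p[0],p[1],0])@np.array([[np.cos(p[2]),-np.sin(p[2]),0],[np.sin(p[2]),np.cos(p[2]),0],[0,0,1]])
print("block corners jig mm",(b*1e3).round(1))
xr=b[2:,0].mean()
t=tw(p,np.array([[xr-.022,.044,.1]]))[0]; print("target TCP",t)
o=ctrl.get_obs(); d=t-o["ee_pos"]; print("shift world",d,"yaw turn",p[2]-o["eef_rot"][2])
y=o["eef_rot"][2]; print("tool xyz before turn",d@np.array([[np.cos(y),np.sin(y),0],[np.sin(y),-np.cos(y),0],[0,0,-1]]).T)
```

```text
[ 0.60667352  0.04627481 -0.08686711] [-0.2 -0.2 -0.4  0.1  0.1 -0.4 -0.   0.3  0.1 -0.4  0.5  0.5]
block corners jig mm [[-19.7  20.9  24. ]
 [-18.9 -25.2  24. ]
 [-79.9 -25.1  24. ]
 [-80.1  21.6  24. ]]
target TCP [0.50883877 0.09896141 0.1       ]
shift world [ 0.30298144  0.60873785 -0.10495293] yaw turn -0.47063356096991454
tool xyz before turn [ 0.50886382 -0.4510179   0.10495293]
```

Emit:
jog_arm:
  motion:
    - [0.03, -0.027, 0, 0, 0, 0, 0.7]
    - [0.03, -0.027, 0, 0, 0, 0, 0.7]
    - [0.03, -0.027, 0, 0, 0, 0, 0.7]
    - [0.03, -0.027, 0, 0, 0, 0, 0.7]
    - [0.03, -0.027, 0, 0, 0, 0, 0.7]

```text
time_s: 0.6
ee_pos: [0.2948, -0.327, 0.2052]
eef_rot: [-3.141, 0.0, 0.384]
force: [0.9, -0.3, -0.4]
grip_width: 0.0797
grip_force: 0.0
```

Emit:
jog_arm:
  motion:
    - [0.03, -0.027, 0, 0, 0, 0, 0.7]
    - [0.03, -0.027, 0, 0, 0, 0, 0.7]
    - [0.03, -0.027, 0, 0, 0, 0, 0.7]
    - [0.03, -0.027, 0, 0, 0, 0, 0.7]
    - [0.03, -0.027, 0, 0, 0, 0, 0.7]

```text
time_s: 1.1
ee_pos: [0.3833, -0.1457, 0.2054]
eef_rot: [-3.142, 0.0, 0.384]
force: [0.3, -0.7, -0.8]
grip_width: 0.0797
grip_force: 0.0
```

Emit:
jog_arm:
  motion:
    - [0.03, -0.027, 0, 0, 0, 0, 0.7]
    - [0.03, -0.027, 0, 0, 0, 0, 0.7]
    - [0.03, -0.027, 0, 0, 0, 0, 0.7]
    - [0.03, -0.027, 0, 0, 0, 0, 0.7]
    - [0.03, -0.027, 0, 0, 0, 0, 0.7]

```text
time_s: 1.6
ee_pos: [0.4719, 0.0358, 0.2053]
eef_rot: [-3.142, 0.0, 0.384]
force: [0.4, -0.8, 0.8]
grip_width: 0.0799
grip_force: 0.0
```

Emit:
jog_arm:
  motion:
    - [0, 0, 0.01, 0, 0, 0.12, 0.7]
    - [0, 0, 0.01, 0, 0, 0.12, 0.7]
    - [0, 0, 0.01, 0, 0, 0.12, 0.7]
    - [0, 0, 0.01, 0, 0, 0.11, 0.7]
    - [0, 0, 0, 0, 0, 0, 0.7]

```text
time_s: 2.1
ee_pos: [0.4708, 0.0341, 0.1642]
eef_rot: [3.141, 0.003, -0.088]
force: [-0.4, -0.5, 1.1]
grip_width: 0.0801
grip_force: 0.0
```

Emit:
jog_arm:
  motion:
    - [0.011, -0.023, 0.015, 0, 0, 0, 0.7]
    - [0.011, -0.023, 0.015, 0, 0, 0, 0.7]
    - [0.01, -0.022, 0.014, 0, 0, 0, 0.7]
    - [0, 0, 0, 0, 0, 0, 0.7]
    - [0, 0, 0, 0, 0, 0, 0.7]

```text
time_s: 2.6
ee_pos: [0.5092, 0.099, 0.1216]
eef_rot: [3.141, 0.0, -0.083]
force: [0.2, -0.3, -0.8]
grip_width: 0.0802
grip_force: 0.0
```

Run:
```python
from h import *
o=ctrl.get_obs();m=ctrl.camera_model("wrist");im=ctrl.camera("wrist");cv2.imwrite("pics/w1.png",im[:,:,::-1])
p=np.load("jig.npy");c,s=np.cos(p[2]),np.sin(p[2]);d=o["ee_pos"][:2]-p[:2]
print("TCP jig mm",1e3*(c*d[0]+s*d[1]),1e3*(-s*d[0]+c*d[1]),o["ee_pos"],o["eef_rot"][2]-p[2])
T=lambda J:np.array([[p[0]+c*a-s*b,p[1]+s*a+c*b,z] for a,b,z in np.array(J)/1e3])
print("predicted px: block top corners, board rear corners, paddle rear/outer",proj("wrist",T([[-20,20,24],[-20,-24,24],[-80,-24,24],[-80,20,24],[-150,48,8],[-150,-45,8],[-130,105,51],[-130,58,23]]),m).round(0))
```

```text
TCP jig mm -101.71463486352665 44.06939334326089 [0.50916578 0.09900258 0.12161939] 0.0036672663485905477
predicted px: block top corners, board rear corners, paddle rear/outer [[309. 113.]
 [365. 113.]
 [360. 189.]
 [307. 189.]
 [273. 261.]
 [375. 261.]
 [200. 257.]
 [261. 246.]]
```

View pics/w1.png

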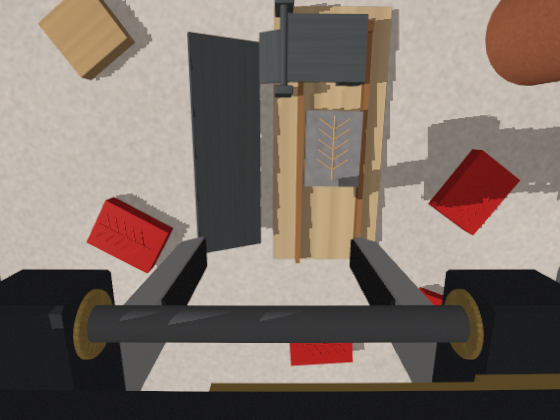

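The wrist view shows the block at (306,110)–(360,187), within 3 px of the prediction. The fingertips sit over the paddle and over the lane behind the block. Going down.

Emit:
jog_arm:
  motion:
    - [0, 0, 0.02, 0, 0, 0, 0.7]
    - [0, 0, 0.02, 0, 0, 0, 0.7]
    - [0, 0, 0.02, 0, 0, 0, 0.7]
    - [0, 0, 0.01, 0, 0, 0, 0.7]
    - [0, 0, 0, 0, 0, 0, 0.7]

```text
time_s: 3.15
ee_pos: [0.5089, 0.0985, 0.0512]
eef_rot: [3.141, 0.001, -0.086]
force: [-0.7, -0.0, -0.3]
grip_width: 0.0803
grip_force: 0.0
```

Emit:
jog_arm:
  motion:
    - [0, 0, 0.006, 0, 0, 0, 0.7]
    - [0, 0, 0.006, 0, 0, 0, 0.7]
    - [0, 0, 0.004, 0, 0, 0, 0.7]
    - [0, 0, 0, 0, 0, 0, 0.7]

```text
time_s: 3.55
ee_pos: [0.5095, 0.099, 0.0354]
eef_rot: [-3.142, -0.0, -0.086]
force: [0.9, -0.3, 2.1]
grip_width: 0.0799
grip_force: 1.2
```

Emit:
jog_arm:
  motion:
    - [0, 0, 0.006, 0, 0, 0, 0.7]
    - [0, 0, 0.006, 0, 0, 0, 0.7]
    - [0, 0, 0.006, 0, 0, 0, 0.7]
    - [0, 0, 0, 0, 0, 0, 0.7]
    - [0, 0, 0, 0, 0, 0, 0.7]

```text
time_s: 4.05
ee_pos: [0.5094, 0.0989, 0.0173]
eef_rot: [3.141, -0.0, -0.086]
force: [-1.0, -1.9, 6.4]
grip_width: 0.0801
grip_force: 2.7
```

Run:
```python
from h import *
print(ctrl.get_obs()["force"],ctrl.get_obs()["moment"])
a=ctrl.camera("wrist");b=ctrl.camera("scene")[150:290,200:400]
b=cv2.resize(b,None,fx=2.2,fy=2.2,interpolation=cv2.INTER_CUBIC)
a=cv2.resize(a,(440,330)); H=max(len(a),len(b)); pad=lambda i:cv2.copyMakeBorder(i,0,H-len(i),0,0,0)
a=cv2.resize(a,(350,262));
o=np.hstack([pad(a),pad(b)]); print(o.shape)
cv2.imwrite("pics/p2.png",cv2.convertScaleAbs(o,alpha=1.4)[:,:,::-1])
```

```text
[-0.97707074 -1.94262454  6.41937366] [-0.19810803  0.13687852  0.0320798 ]
(330, 790, 3)
```

View pics/p2.png

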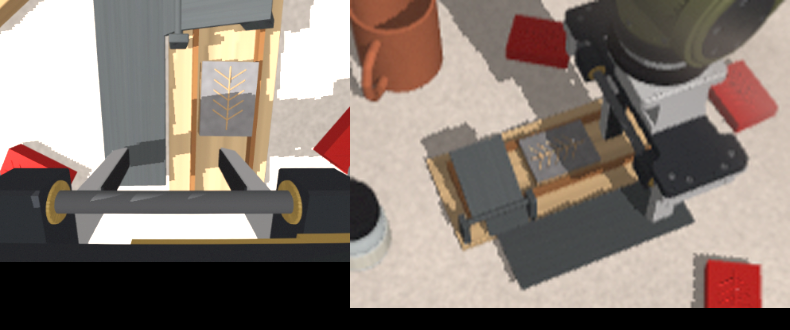

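The paddle is pressed level and the flap is up clear of the lane. The block lies still ahead of the lane finger. Pushing now.

Emit:
jog_arm:
  motion:
    - [0.005, 0, 0, 0, 0, 0, 0.7]
    - [0.005, 0, 0, 0, 0, 0, 0.7]
    - [0.005, 0, 0, 0, 0, 0, 0.7]
    - [0.005, 0, 0, 0, 0, 0, 0.7]
    - [0.005, 0, 0, 0, 0, 0, 0.7]

```text
time_s: 4.65
ee_pos: [0.5345, 0.0969, 0.0173]
eef_rot: [-3.142, 0.0, -0.086]
force: [-3.8, -0.2, 4.4]
grip_width: 0.0799
grip_force: 2.4
```

Emit:
jog_arm:
  motion:
    - [0.005, 0, 0, 0, 0, 0, 0.7]
    - [0.005, 0, 0, 0, 0, 0, 0.7]
    - [0.005, 0, 0, 0, 0, 0, 0.7]
    - [0.005, 0, 0, 0, 0, 0, 0.7]
    - [0, 0, 0, 0, 0, 0, 0.7]

```text
time_s: 5.15
ee_pos: [0.555, 0.0951, 0.0176]
eef_rot: [-3.141, -0.001, -0.086]
force: [2.2, -0.4, 4.0]
grip_width: 0.0798
grip_force: 2.3
```

Run:
```python
from h import *
a=ctrl.camera("wrist")[0:300,100:460];b=ctrl.camera("scene")[150:290,200:400]
b=cv2.resize(b,None,fx=2.1,fy=2.1,interpolation=cv2.INTER_CUBIC);H=max(len(a),len(b))
pad=lambda i:cv2.copyMakeBorder(i,0,H-len(i),0,0,0)
cv2.imwrite("pics/p3.png",cv2.convertScaleAbs(np.hstack([pad(a),pad(b)]),alpha=1.4)[:,:,::-1])
```

```text
(no output)
```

View pics/p3.png

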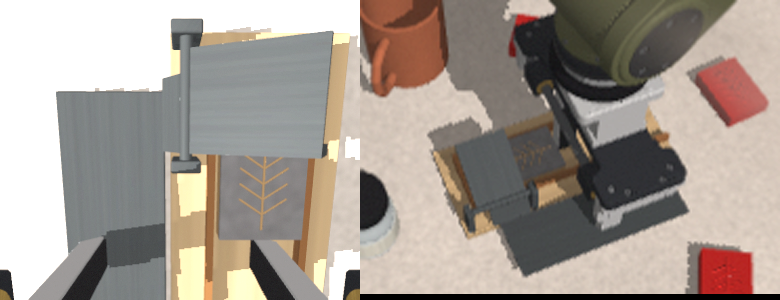

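The block is straight in the lane with its front end going under the raised flap, about 26 mm from home.

Emit:
jog_arm:
  motion:
    - [0.005, 0, 0, 0, 0, 0, 0.7]
    - [0.005, 0, 0, 0, 0, 0, 0.7]
    - [0.005, 0, 0, 0, 0, 0, 0.7]
    - [0.005, 0, 0, 0, 0, 0, 0.7]
    - [0, 0, 0, 0, 0, 0, 0.7]

```text
time_s: 5.75
ee_pos: [0.5745, 0.0934, 0.0174]
eef_rot: [-3.142, -0.0, -0.086]
force: [0.3, -0.6, 4.1]
grip_width: 0.0797
grip_force: 2.3
```

Emit:
jog_arm:
  motion:
    - [0.002, 0, 0, 0, 0, 0, 0.7]
    - [0.002, 0, 0, 0, 0, 0, 0.7]
    - [0, 0, 0, 0, 0, 0, 0.7]

```text
time_s: 6.05
ee_pos: [0.5779, 0.0931, 0.0174]
eef_rot: [3.142, 0.0, -0.086]
force: [-2.9, 0.4, 5.5]
grip_width: 0.0797
grip_force: 2.3
```

Emit:
jog_arm:
  motion:
    - [0.001, 0, 0, 0, 0, 0, 0.7]
    - [0, 0, 0, 0, 0, 0, 0.7]

```text
time_s: 6.25
ee_pos: [0.5789, 0.0931, 0.0174]
eef_rot: [3.142, 0.0, -0.086]
force: [-3.5, 0.2, 4.9]
grip_width: 0.08
grip_force: 2.3
```

Emit:
jog_arm:
  motion:
    - [0.001, 0, 0, 0, 0, 0, 0.7]
    - [0, 0, 0, 0, 0, 0, 0.7]

```text
time_s: 6.45
ee_pos: [0.5794, 0.093, 0.0174]
eef_rot: [3.142, 0.002, -0.087]
force: [-8.2, 0.8, 6.2]
grip_width: 0.0799
grip_force: 5.2
```

Emit:
jog_arm:
  motion:
    - [0.001, 0, 0, 0, 0, 0, 0.7]
    - [0, 0, 0, 0, 0, 0, 0.7]

```text
time_s: 6.65
ee_pos: [0.5796, 0.093, 0.0172]
eef_rot: [3.141, 0.004, -0.087]
force: [-13.8, 1.4, 10.9]
grip_width: 0.08
grip_force: 8.1
```

The force rises sharply at the expected home position, so the block is against the stop. Backing off slightly with the paddle still held, then lifting slowly.

Emit:
jog_arm:
  motion:
    - [-0.002, 0, 0, 0, 0, 0, 0.7]
    - [-0.002, 0, 0, 0, 0, 0, 0.7]
    - [-0.002, 0, 0, 0, 0, 0, 0.7]
    - [0, 0, 0, 0, 0, 0, 0.7]

```text
time_s: 7.05
ee_pos: [0.5754, 0.0933, 0.0178]
eef_rot: [-3.141, -0.001, -0.086]
force: [3.0, -0.6, 4.8]
grip_width: 0.0799
grip_force: 2.2
```

Emit:
jog_arm:
  motion:
    - [0, 0, -0.003, 0, 0, 0, 0.7]
    - [0, 0, -0.003, 0, 0, 0, 0.7]
    - [0, 0, -0.003, 0, 0, 0, 0.7]
    - [0, 0, -0.003, 0, 0, 0, 0.7]
    - [0, 0, -0.003, 0, 0, 0, 0.7]

```text
time_s: 7.55
ee_pos: [0.5746, 0.0932, 0.0323]
eef_rot: [3.141, 0.001, -0.086]
force: [0.8, -0.5, -0.7]
grip_width: 0.0799
grip_force: 0.0
```

Emit:
jog_arm:
  motion:
    - [0, 0, -0.01, 0, 0, 0, 0.7]
    - [0, 0, -0.02, 0, 0, 0, 0.7]
    - [0, 0, -0.03, 0, 0, 0, 0.7]
    - [0, 0, -0.03, 0, 0, 0, 0.7]
    - [0, 0, -0.03, 0, 0, 0, 0.7]

```text
time_s: 8.05
ee_pos: [0.5748, 0.0932, 0.1542]
eef_rot: [3.141, 0.0, -0.086]
force: [0.4, 0.7, -0.1]
grip_width: 0.0798
grip_force: 0.0
```

Emit:
jog_arm:
  motion:
    - [-0.04, 0, 0, 0, 0, 0, 0.7]
    - [-0.04, 0, 0, 0, 0, 0, 0.7]
    - [-0.04, 0, 0, 0, 0, 0, 0.7]
    - [-0.02, 0, 0, 0, 0, 0, 0.7]
    - [0, 0, 0, 0, 0, 0, 0.7]

```text
time_s: 8.55
ee_pos: [0.434, 0.1056, 0.1533]
eef_rot: [-3.142, -0.001, -0.085]
force: [0.4, -0.4, 0.2]
grip_width: 0.0799
grip_force: 0.0
```

Run:
```python
from h import *
m=ctrl.camera_model("wrist");a=ctrl.camera("wrist");t=ctrl.camera("top");print(t.shape)
p=np.load("jig.npy");c,s=np.cos(p[2]),np.sin(p[2])
T=lambda J:np.array([[p[0]+c*x-s*y,p[1]+s*x+c*y,z] for x,y,z in np.array(J)/1e3])
J=[[-22,22,24],[-22,-22,24],[0,20,24],[0,-20,24]]
print("home rear corners: wrist",proj("wrist",T(J),m).round(0).tolist(),"top",proj("top",T(J)).round(1).tolist())
b=cv2.resize(t[165:300,200:320],None,fx=3,fy=3,interpolation=cv2.INTER_CUBIC)
a=a[0:300,130:490]
H=max(len(a),len(b));pad=lambda i:cv2.copyMakeBorder(i,0,H-len(i),0,0,0)
cv2.imwrite("pics/p4.png",cv2.convertScaleAbs(np.hstack([pad(a),pad(b)]),alpha=1.5)[:,:,::-1])
print(ctrl.get_obs()["force"])
```

```text
(420, 560, 3)
home rear corners: wrist [[304.0, 23.0], [358.0, 23.0], [307.0, -6.0], [356.0, -6.0]] top [[263.0, 218.4], [285.5, 220.6], [265.2, 207.4], [285.6, 209.3]]
[0.38394751 0.04580624 0.54526075]
```

View pics/p4.png

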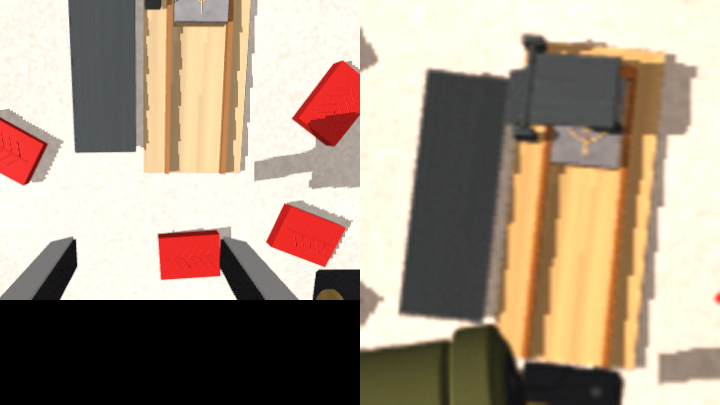

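The flap is down with its lip on the block. The rear end sits at wrist crop (174,20)–(228,23), within about 3 px of the predicted home position. The look-alikes and bystanders are where they were, and the gripper is clear.

```bash
python3 -c "
from station import ctrl
print(ctrl.hand_in())"
```

```text
the job is handed in; nothing more can be done
None
```

The block was pushed home against the stop and the flap let down so its lip clamps it, with the arm moved clear; the job was handed in at about 9 s of the 40 s, and the hand-in returned no verdict.

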